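# Set the objective in the air jet and set the valve

## Robot

A 6-joint arm with a two-finger parallel gripper is mounted at the origin on a cart in front of the work surface, level with it; the furniture and walls round the work are solid. World frame = base frame: x ahead of the robot, y to its left, z up, the work surface at z = 0. Lengths are in mm, angles in rad, forces in N, time in s.
With the tool pointing down it reaches from about 325 to 925 mm from the base axis. Payload 3.1 kg.
Tool frame: the origin (TCP) lies at the centre of the arm's flange, where the gripper is bolted on; the fingertips stand 173 mm ahead of it and the grasp point (between the pads) lies 155 mm ahead of it; y points along the fingers, x is the direction in which the jaws open and shut, and the axes are right-handed (so a half turn about y gives the same grasp; the last joint's range is limited). The gripper opens to 85 mm and grips with 20 to 120 N. Pads are 22 mm wide; open, the fingers measure 114 mm over their backs; the gripper's body (76 mm by 85 mm) begins 54 mm behind the grasp point. The pads swing forward as they close: fully open they stand 13 mm farther back than shut.
Start: joints at [-1.423, 0.217, 1.613, -0, 1.311, -0.112], TCP at [160.576, -604.033, 404.7] pointing down, gripper open.
Joint ranges: [-2.75, 2.75], [-0.78, 2.1], [0.31, 2.55], [-1.13, 4.27], [0.13, 2.63], [-2.58, 2.58]. Speed limits (rad/s): [2.79, 2.79, 3.14, 3.14, 3.14, 3.14].

## Interface

Orientations are given as a 3x3 rotation matrix whose columns are the frame's x, y, z axes.
In Python, from plant import r, cams, sign_off gives the robot as it stands. The module is installed in compiled form; this text tells all that it offers.
- The arm moves only by the tool move_arm, never from a script. Its argument "commands" is a list that holds one entry, the list of rows, each a list of 6 numbers: the shift along the world's x, y, z in m, then the turn, a rotation vector about the world's x, y, z in rad. A call has 1 to 5 rows; each row shifts and turns the commanded pose from where the row before left it; what a row does not reach is not made up. A row lasts 1/10 s, in which the tool goes at most 50 mm and 8.59 degrees, less where a joint would pass 70% of its speed; a pose out of reach is approached as far as the arm can. A call with a gripper value outside its range is refused whole. "jaw" is the finger opening in m, from 0 to 0.0854, set as the call begins (left out, the last holds). The fingers move at their own pace and stop on an object; "squeeze" is the grip in N (left out, the last holds). Time passes only in rows, so rows that do not move let the fingers close. It gives the time, the measured TCP pose, the force and the opening at its end, in the units of the state.
- r.get_obs(): the state, without advancing time (a new reading comes with each control period).
- cams.grab_frame(name): name is "side" or "top" or "wrist"; returns a dict with "image" (480x640x3 uint8, red, green, blue), "depth" (480x640 float32, mm along the optical axis (not along the pixel's ray), 0 where there is no reading), "K" (3x3 intrinsics, pixels), "T" (4x4, takes a point from camera to world coordinates); the wrist camera has in their place "tool_from_camera" (4x4, takes a point from camera to tool coordinates, whose origin is the TCP and whose axes are the tool frame's). Camera axes: x right, y up, looking along -z (the intrinsics and any distortion apply to the point x, -y, -z); pixel columns grow to the right and rows downward; lengths in mm; the calibration is good to about 2 mm. The wrist camera is an equidistant fisheye: a pixel r from the principal point sees the ray r / f radians off the axis. A picture is of the moment at which its call begins: read the wrist's pose just before it.
- sign_off(): hands the job in, once; it reports no verdict.
The state is a dict: "t": time; "q": joint angles; "joint_vel": joint speeds; "joint_torque": joint torques, N m; "tool_pos": TCP position; "tool_rot": TCP orientation; "contact_force": force on the tool from outside, world axes, zero at the start; "moment": the same for the moment, N m; "finger_gap": opening from 0.0 (shut) to 1.0 (fully open).
Only numpy, scipy, OpenCV 4.12 (cv2) and the standard library are available. Lean on these libraries where they do the work, as an engineer would, in place of code of your own. Each camera call takes 0.05 s, during which the arm holds its last target.

## Task

Get the spare microscope objective ready for dusting: stand it upright in the middle of the narrow post in front of the air nozzle and let go of it, without pushing the dish or the small carton aside. Then grip the upright crank handle of the valve wheel, close the valve clockwise (seen from above) fully to its stop, and back it off exactly two full turns anticlockwise, never noticeably further. Finish while still holding the handle at that setting, with the gripper closed round it.

Things in the scene. Friction and masses are not known exactly. Their poses are not given: they have to be found in the camera images.
- objective_center (a point): Spare microscope objective, loose, standing upright on the table: a white and grey metal body of revolution 28 mm in diameter, 45 mm high, about 0.14 kg. This point is on its axis half-way up (22.5 mm above its foot); z is its own axis, up.
- station: Air dusting station, fixed: aluminium plate 90 x 280 x 8 mm. Origin: centre of its underside; z up, y along the plate; post axis at y -100 mm, wheel axis at y +90 mm. From the valve a thin level nozzle (axis 82 mm above the table, up to 15 mm thick) points along -y at the post and ends 65 mm before the post's axis: there fingers have more room opening along x.
- post_top (a point): Centre of the flat round top of the narrow steel post, 36 mm in diameter, 60 mm above the table. Axes as the station's.
- wheel_axis (a point): Point on the valve wheel's vertical axis in the plane of its rim, 120 mm above the table; axes as the station's, not turning. The level dark wheel: rim 40 mm in radius to its centre line, 10 mm thick, top at 125 mm; the stem end in its middle rises to 134 mm. It takes about 2 N at the handle to turn and stays where it is left.
- crank_grip (a point): Middle of the crank handle: an upright black cylinder, 18 mm in diameter, 45 mm high (127.5 to 172.5 mm above the table), on the wheel's rim 40 mm from the wheel axis. This point is on its axis half-way up, 150 mm above the table. It spins freely on its pin: a gripper holding it can be carried round the wheel axis in a circle without turning.
- crank_handle: The same crank handle; origin at the centre of its lower end, 127.5 mm above the table.
- valve_wheel (a joint): Angle of the valve wheel, rad: 0 = shut, at a hard stop; grows anticlockwise seen from above (opening); one turn is 6.283, two are 12.566. At 0 the handle lies on the station's -x side of the wheel axis, so its direction from the axis is station yaw + pi + value. Starts 0.6 to 1.6 turns open; can go past two turns, to 16.
- dish: Bystander, loose: clear round dish 64 mm in diameter, 18 mm high, near the front edge of the table. Origin under its centre.
- small_carton: Bystander, loose: small carton 50 x 74 x 32 mm near the front edge of the table. Origin under its centre.
Not all that is in view belongs to the job. What is shaped like the part that bears objective_center but orange is not meant.

How it is judged:
By the outcome, as a careful person would: the job done as asked, in the order asked, and still so for the second after the job is handed in, while the arm keeps its last pose, push and grip.
It also fails if it takes over 72 s, if anything falls off the work surface, if the arm or the gripper's body presses on something with over 40 N, if the wrist force passes 120 N, or if a joint passes its speed limit or range.

## Working session

There is one attempt and no reset: what is moved stays moved. The work goes in short steps, Python scripts to look and compute and a tool call to move; the robot and the scene stay as the last step left them, time stands still between calls to the robot, and variables do not carry over. Pictures are saved under pics/ and viewed, and the job is handed in when it is done.

Besides the shell and the picture viewer there is one more tool, called after ">>>" as name(argument=value, ...), one argument or row to a line, values as JSON. move_arm: Moves the arm, as the interface text tells. Its arguments: {"type":"object","properties":{"commands":{"type":"array"},"jaw":{"type":"number"},"squeeze":{"type":"number"}},"required":["commands"]}

```bash
mkdir -p pics; python3 - <<'E'
from plant import r,cams
import cv2,numpy as np
o=r.get_obs();print({k:np.round(v,3).tolist() for k,v in o.items()})
for n in ['top','side']:
    f=cams.grab_frame(n);cv2.imwrite(f'pics/{n}0.png',f['image'][:,:,::-1]);np.savez(f'{n}0.npz',**f)
    print(n,f['K'].tolist(),np.round(f['T'],3).tolist(),[k for k in f])
E
```

```text
{'t': 0.0, 'q': [-1.423, 0.218, 1.615, -0.0, 1.311, -0.112], 'joint_vel': [-0.001, 0.001, 0.001, -0.002, -0.002, -0.001], 'joint_torque': [0.0, -39.685, -30.385, -0.0, 0.01, 0.0], 'tool_pos': [160.503, -603.613, 403.368], 'tool_rot': [[0.257, -0.0, 0.966], [-0.966, 0.002, 0.257], [-0.002, -1.0, 0.0]], 'contact_force': [0.484, 0.187, -0.062], 'moment': [-0.001, 0.023, -0.0], 'finger_gap': 1.0}
top [[532.5135147016983, 0.0, 318.70502378307236], [0.0, 532.5135147016983, 239.2193422803957], [0.0, 0.0, 1.0]] [[0.015, 0.999, -0.028, 494.845], [-1.0, 0.015, -0.016, -117.117], [-0.015, 0.028, 0.999, 1073.357], [0.0, 0.0, 0.0, 1.0]] ['image', 'depth', 'K', 'T']
side [[505.2437934967655, 0.0, 317.35631672424853], [0.0, 505.2437934967655, 241.50691819855726], [0.0, 0.0, 1.0]] [[0.757, -0.271, 0.594, 1063.012], [0.653, 0.345, -0.674, -697.99], [-0.022, 0.898, 0.438, 510.229], [0.0, 0.0, 0.0, 1.0]] ['image', 'depth', 'K', 'T']
```

View pics/top0.png

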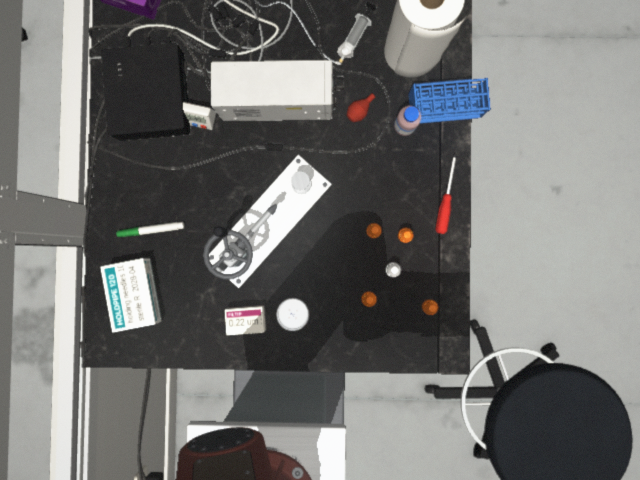

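View pics/side0.png

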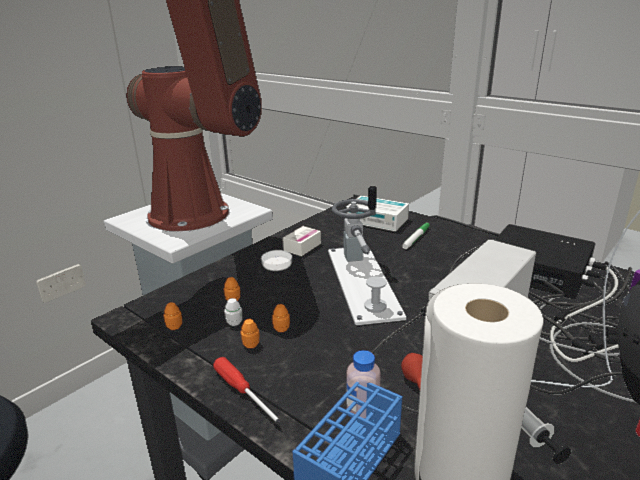

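```bash
cat > h.py <<'E'
import numpy as np,cv2
def world(f,u,v,d=None):
    K,T=f['K'],f['T']; 
    if d is None: d=f['depth'][int(v),int(u)]
    p=np.array([(u-K[0,2])/K[0,0]*d,-(v-K[1,2])/K[1,1]*d,-d,1]);return (T@p)[:3]
def onplane(f,u,v,z):
    a=world(f,u,v,1.);c=f['T'][:3,3];return c+(a-c)*(z-c[2])/(a[2]-c[2])
def proj(f,p):
    q=np.linalg.inv(f['T'])@np.r_[p,1];K=f['K'];return np.array([K[0,2]+K[0,0]*q[0]/-q[2],K[1,2]-K[1,1]*q[1]/-q[2]])
def cloud(f):
    K,T=f['K'],f['T'];d=f['depth'];v,u=np.mgrid[:480,:640]
    P=np.stack([(u-K[0,2])/K[0,0]*d,-(v-K[1,2])/K[1,1]*d,-d,np.ones_like(d)],-1)@T.T
    P=P[...,:3];P[d==0]=np.nan;return P
E
python3 - <<'E'
import numpy as np,cv2
from h import *
t=dict(np.load('top0.npz'));s=dict(np.load('side0.npz'))
a=cv2.resize(t['image'][140:300,190:350],None,fx=5,fy=5,interpolation=cv2.INTER_CUBIC)[:600+200]
cv2.imwrite('pics/topc.png',cv2.resize(a,(600,600))[:,:,::-1])
a=cv2.resize(s['image'][170:340,270:430],None,fx=3.5,fy=3.5,interpolation=cv2.INTER_CUBIC);cv2.imwrite('pics/sidec.png',a[:600,:,::-1])
P=cloud(t);Q=cloud(s)
for n,C,im in(('t',P,t['image']),('s',Q,s['image'])):
    h=cv2.cvtColor(im,cv2.COLOR_RGB2HSV)
    print(n,'table z',np.nanmedian(C[...,2][(np.abs(C[...,0]-450)<100)&(np.abs(C[...,1]+200)<80)&(np.abs(C[...,2])<15)]))
    m=(C[...,0]>300)&(C[...,0]<620)&(C[...,1]>-400)&(C[...,1]<-180)&(C[...,2]>10)&(C[...,2]<80)
    k,lab,st,ce=cv2.connectedComponentsWithStats(m.astype(np.uint8))
    for i in range(1,k):
        if st[i,4]>15:
            c=C[lab==i];print(st[i,4],ce[i].round(1),c.min(0).round(1),c.max(0).round(1),np.median(im[lab==i],0), 'topmean',c[c[:,2]>35].mean(0).round(1))
E
```

```text
t table z -0.6150596489733289
420 [443.2 214.8] [ 539.9 -360.9   10.3] [ 618.2 -331.6   26.7] [207.5  58.   51. ] topmean [nan nan nan]
170 [373.2 230.5] [ 529.7 -221.3   13.1] [ 555.4 -194.    48.5] [135.  72.  31.] topmean [ 542.3 -207.5   40.9]
176 [404.9 235.2] [ 520.8 -284.2   13.1] [ 548.6 -256.5   49.2] [204.  107.5  42. ] topmean [ 534.1 -269.6   41.1]
172 [392.2 269.6] [ 453.5 -259.3   13.4] [ 479.4 -232.6   48.4] [188.5 185.5 180.5] topmean [ 466.3 -246.1   41.1]
176 [368.2 299. ] [ 394.2 -213.2   16.9] [ 422.  -185.8   48.2] [136.   71.5  28. ] topmean [ 408.3 -199.6   41.1]
186 [429.3 307.1] [ 379.7 -334.1   11.9] [ 408.  -306.    48.5] [127.5  66.   28.5] topmean [ 394.8 -318.9   41.2]
s table z 1.4472545838783049
607 [232.4 300.6] [ 401.6 -263.    10.1] [ 483.9 -187.8   48.6] [166. 131. 119.] topmean [ 445.5 -228.6   41.4]
342 [172.3 314.9] [ 385.8 -336.3   10.3] [ 412.4 -308.1   47.8] [166.  95.  39.] topmean [ 400.5 -322.9   41.4]
340 [280.8 316.9] [ 532.1 -224.5   10.1] [ 560.8 -195.7   48.2] [169.  97.  39.] topmean [ 549.  -211.8   41.7]
376 [249.7 332.6] [ 526.9 -286.7   10.1] [ 552.8 -258.2   48.2] [171.5  99.   42. ] topmean [ 541.  -274.5   41.5]
583 [230.4 373.7] [ 544.  -362.8   10.1] [ 620.  -334.8   25.9] [200.  66.  58.] topmean [nan nan nan]<stdin>:15: RuntimeWarning: Mean of empty slice.
  ret = um.true_divide(
```

View pics/topc.png

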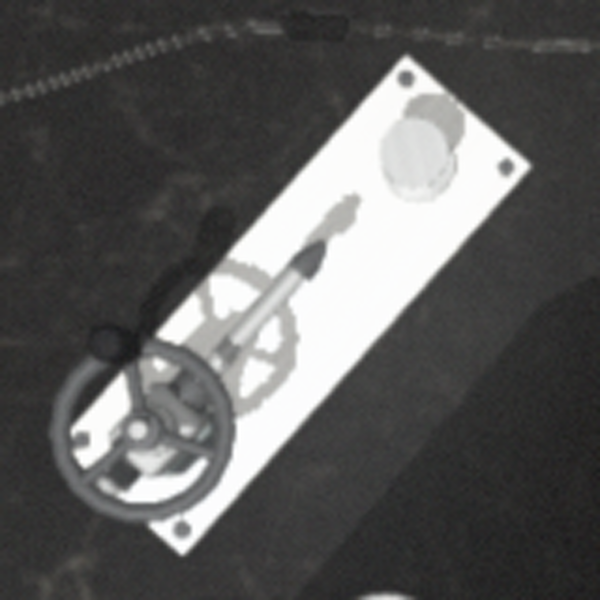

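View pics/sidec.png

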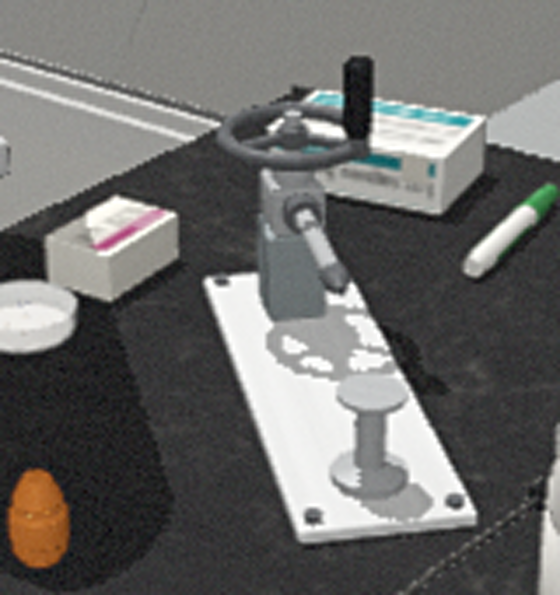

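```bash
python3 - <<'E'
import numpy as np,cv2
from h import *
t=dict(np.load('top0.npz'));s=dict(np.load('side0.npz'))
P=cloud(t);Q=cloud(s)
for n,f,C in(('t',t,P),('s',s,Q)):
    print(n)
    X,Y,Z=[C[...,i] for i in range(3)]
    roi=(X>380)&(X<760)&(Y>-160)&(Y<150)
    im=f['image'].astype(int)
    m=roi&(Z>3)&(Z<14)&(im.min(-1)>75)
    k,lab,st,ce=cv2.connectedComponentsWithStats(m.astype(np.uint8))
    i=1+np.argmax(st[1:,4]);p=C[lab==i]
    # project white pixels to z=8 for min rect
    vs,us=np.where(lab==i); pp=np.array([onplane(f,u,v,8.)[:2] for u,v in zip(us,vs)])
    rc=cv2.minAreaRect(pp.astype(np.float32)); print('plate',rc,'n',len(p))
    b=cv2.boxPoints(rc);print(b.round(1).tolist(), 'z',np.median(p[:,2]))
    m=roi&(Z>52)&(Z<68)&(X>580)&(Y<0);p=C[m];print('post',len(p),p.mean(0).round(1),p.min(0),p.max(0))
    vs,us=np.where(m);pp=np.array([onplane(f,u,v,60.)[:2] for u,v in zip(us,vs)]).astype(np.float32)
    print(' post minEncl',cv2.minEnclosingCircle(pp))
    m=roi&(Z>108)&(Z<128);vs,us=np.where(m);pp=np.array([onplane(f,u,v,122.)[:2] for u,v in zip(us,vs)]).astype(np.float32)
    print('wheel',cv2.minEnclosingCircle(pp),len(pp))
    m=roi&(Z>140)&(Z<185);p=C[m];print('handle',len(p),p.mean(0).round(1),p.min(0),p.max(0))
    p=p[p[:,2]>165];print(' top',len(p),p.mean(0) if len(p) else '')
E
```

```text
t
plate ((558.78076171875, 1.4659881591796875), (92.48368835449219, 280.2239074707031), 50.00225830078125) n 4064
[[421.70001220703125, 56.099998474121094], [636.4000244140625, -124.0], [695.7999877929688, -53.20000076293945], [481.20001220703125, 126.9000015258789]] z 7.3343593771818405
post 266 [634.8 -63.3  59.4] [617.9529473  -81.12422979  53.70498159] [651.46499309 -46.44474271  64.02152424]
 post minEncl ((634.85205078125, -63.388980865478516), 17.742061614990234)
wheel ((603.3632202148438, 63.74378967285156), 156.1649932861328) 977
handle 112 [530.2  66.8 166.4] [521.90559303  60.23104891 140.03255794] [538.49677932  77.71134102 174.67298017]
 top 86 [530.4013429   68.17800161 170.97764433]
s
plate ((562.1104736328125, 0.2449188232421875), (92.66741180419922, 290.58172607421875), 48.881141662597656) n 2777
[[422.20001220703125, 60.900001525878906], [641.0999755859375, -130.1999969482422], [702.0, -60.400001525878906], [483.1000061035156, 130.6999969482422]] z 9.304102057239845
post 201 [639.1 -66.   60.9] [619.79541037 -82.15415639  56.4332387 ] [656.09913443 -44.93902087  63.34573391]
 post minEncl ((638.346435546875, -64.2375717163086), 20.18260955810547)
wheel ((495.1306457519531, 61.27556228637695), 52.15687561035156) 540
handle 163 [536.2  63.9 158.7] [527.08200774  58.07560423 140.02966806] [542.40945674  75.23464952 175.33370088]
 top 56 [535.42192675  64.66634444 170.76194659]
```

>>> move_arm(
  commands=[
    [[0.0205,0.0238,-0.006,0,0,0.1455],[0.0205,0.0238,-0.006,0,0,0.1455],[0.0205,0.0238,-0.006,0,0,0.1455],[0.0205,0.0238,-0.006,0,0,0.1455],[0.0205,0.0238,-0.006,0,0,0.1455]],
  ],
  jaw=0.06,
  squeeze=35,
)

```text
t: 0.6
tool_pos: [263.6, -483.8, 373.8]
tool_rot: [[0.838, -0.0, 0.546], [-0.546, 0.001, 0.838], [-0.001, -1.0, 0.001]]
contact_force: [0.8, 1.1, -0.6]
finger_gap: 0.704
```

>>> move_arm(
  commands=[
    [[0.0205,0.0238,-0.006,0,0,0.1455],[0.0205,0.0238,-0.006,0,0,0.1455],[0.0205,0.0238,-0.006,0,0,0.1455],[0.0205,0.0238,-0.006,0,0,0.1455],[0.0205,0.0238,-0.006,0,0,0.1455]],
  ],
)

```text
t: 1.1
tool_pos: [366.1, -364.7, 344.0]
tool_rot: [[0.989, -0.0, -0.149], [0.149, 0.001, 0.989], [-0.0, -1.0, 0.001]]
contact_force: [0.6, -0.7, -0.5]
finger_gap: 0.708
```

>>> move_arm(
  commands=[
    [[0.0205,0.0238,-0.006,0,0,0.1455],[0.0205,0.0238,-0.006,0,0,0.1455],[0.0205,0.0238,-0.006,0,0,0.1455],[0.0205,0.0238,-0.006,0,0,0.1455],[0.0205,0.0238,-0.006,0,0,0.1455]],
  ],
)

```text
t: 1.6
tool_pos: [468.5, -245.8, 314.0]
tool_rot: [[0.639, -0.001, -0.769], [0.769, 0.0, 0.639], [-0.0, -1.0, 0.001]]
contact_force: [0.5, -0.6, -0.6]
finger_gap: 0.7
```

>>> move_arm(
  commands=[
    [[0,0,0,0,0,0],[0,0,0,0,0,0]],
  ],
)

```text
t: 1.8
tool_pos: [468.1, -246.4, 314.1]
tool_rot: [[0.643, -0.001, -0.766], [0.766, 0.0, 0.643], [-0.001, -1.0, 0.001]]
contact_force: [-0.2, 0.4, -0.5]
finger_gap: 0.702
```

```bash
python3 - <<'E'
from plant import r,cams
import cv2,numpy as np
o=r.get_obs();print({k:np.round(v,3).tolist() for k,v in o.items()})
f=cams.grab_frame('wrist');cv2.imwrite('pics/w1.png',f['image'][:,:,::-1]);np.savez('w1.npz',pos=o['tool_pos'],rot=o['tool_rot'],**f)
print(f['K'],f['tool_from_camera'].round(3).tolist(),[k for k in f])
E
```

```text
{'t': 1.8, 'q': [-0.617, 0.112, 1.915, -0.001, 1.116, -1.489], 'joint_vel': [-0.03, -0.011, -0.006, -0.003, -0.001, 0.0], 'joint_torque': [0.736, -32.146, -27.392, 0.069, 0.011, -0.018], 'tool_pos': [468.055, -246.427, 314.071], 'tool_rot': [[0.643, -0.001, -0.766], [0.766, 0.0, 0.643], [-0.001, -1.0, 0.001]], 'contact_force': [-0.245, 0.374, -0.525], 'moment': [-0.031, 0.012, -0.018], 'finger_gap': 0.702}
[[371.64829954   0.         318.17275349]
 [  0.         371.64829954 246.04056345]
 [  0.           0.           1.        ]] [[1.0, 0.001, 0.001, -0.723], [0.001, 0.266, -0.964, 30.688], [-0.001, 0.964, 0.266, 67.655], [0.0, 0.0, 0.0, 1.0]] ['image', 'depth', 'K', 'tool_from_camera']
```

View pics/w1.png

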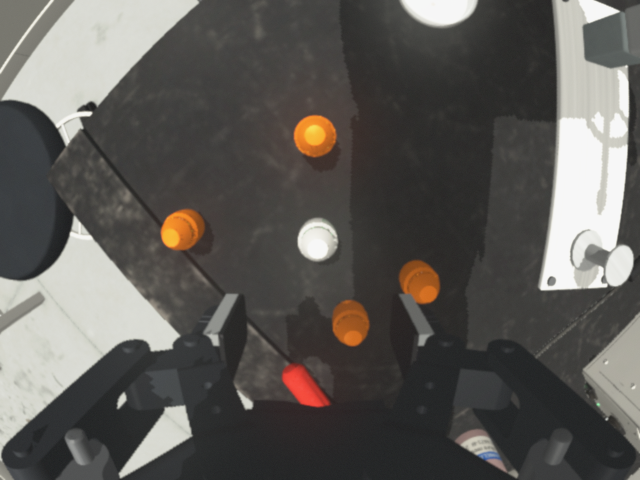

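```bash
cat >> h.py <<'E'
def wcloud(f,pos,rot):
    K=f['K'];d=f['depth'].astype(float);v,u=np.mgrid[:480,:640]
    a=(u-K[0,2])/K[0,0];b=(v-K[1,2])/K[1,1];th=np.hypot(a,b)+1e-9
    k=np.tan(np.minimum(th,1.5))/th
    P=np.stack([a*k*d,-b*k*d,-d,np.ones_like(d)],-1)@np.asarray(f['tool_from_camera']).T
    W=P[...,:3]@np.asarray(rot).T+np.asarray(pos)
    W[(d==0)|(th>1.4)]=np.nan;return W
E
python3 - <<'E'
import numpy as np,cv2
from h import *
w=dict(np.load('w1.npz'));s=dict(np.load('side0.npz'));t=dict(np.load('top0.npz'))
C=wcloud(w,w['pos'],w['rot'])
for n,C in(('w',C),('s',cloud(s)),('t',cloud(t))):
    g=(np.abs(C[...,0]-467)<26)&(np.abs(C[...,1]+246)<26)&(C[...,2]>6)&(C[...,2]<60)
    p=C[g];print(n,len(p))
    for z in range(5,50,5):
        q=p[(p[:,2]>=z)&(p[:,2]<z+5)]
        if len(q)>3: print(z,len(q),q.min(0).round(1)[:2],q.max(0).round(1)[:2],q.mean(0).round(1), cv2.minEnclosingCircle(q[:,:2].astype(np.float32)))
W=wcloud(w,w['pos'],w['rot'])
print('table',W[330-30:300+25,320].round(1)[:3], W[200,320])
m=(np.abs(W[...,0]-635)<30)&(np.abs(W[...,1]+63)<30)&(W[...,2]>50)&(W[...,2]<70);p=W[m]
print('post',len(p),p.mean(0),p.min(0),p.max(0),cv2.minEnclosingCircle(p[:,:2].astype(np.float32)))
a=cv2.resize(s['image'][285:340,205:265],None,fx=8,fy=8,interpolation=cv2.INTER_CUBIC);cv2.imwrite('pics/obj.png',a[:,:,::-1])
E
```

```text
w 1350
5 21 [ 453.  -247.4] [ 465.5 -234.2] [ 457.7 -239.1    7.6] ((459.2522277832031, -240.79739379882812), 9.112473487854004)
10 17 [ 452.3 -254.9] [ 455.6 -237.7] [ 453.8 -244.9   13.7] ((454.81817626953125, -246.32382202148438), 8.627458572387695)
15 50 [ 452.1 -252. ] [ 475.5 -232.8] [ 458.1 -239.    17.6] ((464.2357177734375, -244.0563507080078), 13.724440574645996)
20 51 [ 452.1 -261.4] [ 471.7 -232.6] [ 458.9 -239.6   22.5] ((465.99859619140625, -246.99276733398438), 14.503403663635254)
25 274 [ 452.2 -261.3] [ 480.9 -233.2] [ 461.5 -243.5   27.3] ((466.4617614746094, -247.596923828125), 14.449936866760254)
30 105 [ 454.  -259.6] [ 478.6 -235.6] [ 462.1 -243.1   33.4] ((466.2976379394531, -247.2743682861328), 12.394883155822754)
35 293 [ 454.7 -258.7] [ 478.2 -236. ] [ 464.1 -245.1   37.4] ((466.2770080566406, -247.18206787109375), 12.005295753479004)
40 356 [ 457.2 -256.6] [ 475.8 -237.8] [ 465.2 -246.6   43.1] ((466.21063232421875, -247.23849487304688), 9.651874542236328)
45 183 [ 459.6 -253.9] [ 472.9 -240.7] [ 466.5 -247.3   45.6] ((466.2636413574219, -247.1493377685547)
[... 1669 characters left out ...]
75.7 -236.4] [ 466.3 -245.8   37.7] ((465.5858154296875, -246.45843505859375), 11.514996528625488)
40 53 [ 456.5 -255.2] [ 475.8 -236. ] [ 466.  -246.6   42.6] ((466.376708984375, -245.2381591796875), 10.219159126281738)
45 9 [ 460.5 -248.5] [ 472.1 -241.1] [ 467.9 -244.5   46.6] ((466.5859680175781, -245.68112182617188), 6.172918796539307)
table [[ 5.113e+02 -2.825e+02  8.000e-01]
 [ 5.121e+02 -2.832e+02  4.000e-01]
 [ 5.128e+02 -2.838e+02  4.000e-01]] [ 4.47834424e+02 -2.29220503e+02  2.90323381e-01]
post 951 [633.67592689 -65.22274331  59.65485292] [616.72413694 -81.85889754  54.72273239] [654.53774406 -45.89168627  61.93313052] ((635.5577392578125, -64.65935516357422), 18.98467254638672)
```

View pics/obj.png

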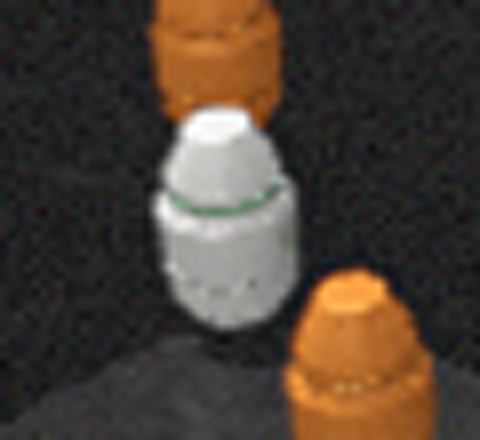

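>>> move_arm(
  commands=[
    [[-0.0018,-0.0008,-0.03,0,0,0],[0,0,-0.03,0,0,0],[0,0,-0.03,0,0,0],[0,0,-0.028,0,0,0],[0,0,-0.02,0,0,0]],
  ],
)

```text
t: 2.35
tool_pos: [464.9, -248.7, 175.0]
tool_rot: [[0.646, -0.002, -0.763], [0.763, 0.001, 0.646], [-0.001, -1.0, 0.002]]
contact_force: [-0.1, -0.8, -0.8]
finger_gap: 0.706
```

>>> move_arm(
  commands=[
    [[0,0,0,0,0,0],[0,0,0,0,0,0],[0,0,0,0,0,0],[0,0,0,0,0,0]],
  ],
  jaw=0.0,
)

```text
t: 2.75
tool_pos: [466.8, -248.5, 178.1]
tool_rot: [[0.644, 0.002, -0.765], [0.765, -0.002, 0.644], [0.0, -1.0, -0.003]]
contact_force: [-0.1, 0.2, -1.5]
finger_gap: 0.302
```

>>> move_arm(
  commands=[
    [[0,0,0,0,0,0],[0,0,0,0,0,0]],
  ],
)

```text
t: 2.95
tool_pos: [466.7, -248.1, 177.7]
tool_rot: [[0.643, 0.001, -0.765], [0.765, -0.001, 0.643], [-0.0, -1.0, -0.002]]
contact_force: [0.4, 0.3, 1.8]
finger_gap: 0.305
```

>>> move_arm(
  commands=[
    [[0,0,0.02,0,0,0],[0,0,0.03,0,0,0],[0,0,0.03,0,0,0],[0.012,0.013,0.02,0,0,0],[0.024,0.026,0,0,0,0]],
  ],
)

```text
t: 3.45
tool_pos: [503.4, -210.5, 281.0]
tool_rot: [[0.646, 0.007, -0.763], [0.763, -0.005, 0.646], [0.001, -1.0, -0.008]]
contact_force: [1.0, -0.9, -0.9]
finger_gap: 0.302
```

>>> move_arm(
  commands=[
    [[0.026,0.029,0,0,0,0],[0.026,0.029,0,0,0,0],[0.026,0.029,0,0,0,0],[0.024,0.026,0,0,0,0],[0.018,0.02,0,0,0,0]],
  ],
)

```text
t: 3.95
tool_pos: [623.3, -73.8, 276.7]
tool_rot: [[0.643, 0.0, -0.766], [0.766, 0.0, 0.643], [0.0, -1.0, -0.0]]
contact_force: [0.4, -0.2, -0.5]
finger_gap: 0.308
```

>>> move_arm(
  commands=[
    [[0.0126,0.0126,0,0,0,0],[0,0,0,0,0,0],[0,0,0,0,0,0],[0,0,0,0,0,0]],
  ],
)

```text
t: 4.35
tool_pos: [634.1, -64.1, 276.3]
tool_rot: [[0.644, -0.001, -0.765], [0.765, -0.0, 0.644], [-0.001, -1.0, 0.001]]
contact_force: [0.8, -0.4, -1.6]
finger_gap: 0.301
```

```bash
python3 - <<'E'
from plant import r,cams
import cv2,numpy as np
o=r.get_obs();print({k:np.round(v,3).tolist() for k,v in o.items()})
f=cams.grab_frame('wrist');cv2.imwrite('pics/w2.png',f['image'][:,:,::-1]);np.savez('w2.npz',pos=o['tool_pos'],rot=o['tool_rot'],**f)
f=cams.grab_frame('side');cv2.imwrite('pics/s2.png',f['image'][:,:,::-1]);np.savez('s2.npz',**f)
E
```

```text
{'t': 4.35, 'q': [-0.211, 0.374, 1.673, -0.001, 1.096, -1.081], 'joint_vel': [-0.008, -0.003, 0.001, 0.002, -0.004, 0.002], 'joint_torque': [0.411, -43.785, -28.041, 0.02, -0.007, -0.001], 'tool_pos': [634.11, -64.13, 276.343], 'tool_rot': [[0.644, -0.001, -0.765], [0.765, -0.0, 0.644], [-0.001, -1.0, 0.001]], 'contact_force': [0.849, -0.383, -1.583], 'moment': [0.01, -0.038, 0.056], 'finger_gap': 0.301}
```

View pics/w2.png

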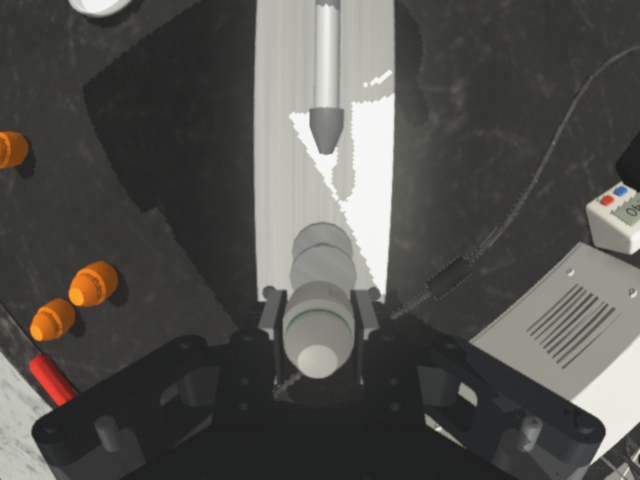

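View pics/s2.png

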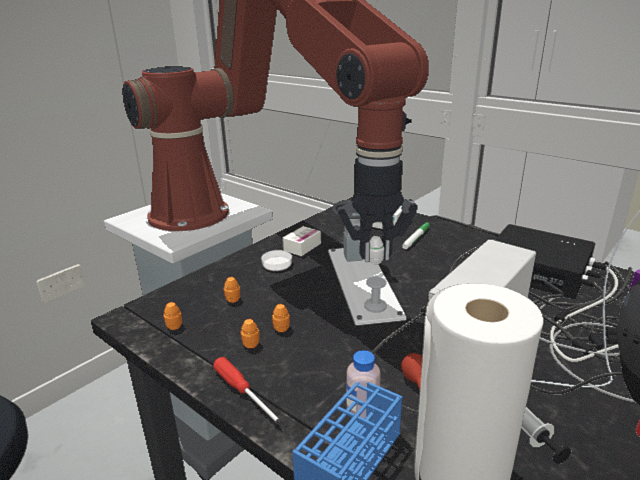

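```bash
cat > fit.py <<'E'
import numpy as np
from scipy.optimize import least_squares
from scipy.spatial import ConvexHull
E
python3 - <<'E'
import numpy as np,cv2
from h import *
from scipy.optimize import least_squares
w=dict(np.load('w2.npz'));W=wcloud(w,w['pos'],w['rot'])
im=w['image']
R=w['rot'];T=(W-w['pos'])@R   # tool frame
m=(np.abs(W[...,0]-635)<40)&(np.abs(W[...,1]+64)<40)
# post
g=m&(W[...,2]>56)&(W[...,2]<64);vs,us=np.where(g);print('post px',len(us),us.min(),us.max(),vs.min(),vs.max(),np.median(W[g][:,2]))
# outer edge: per column topmost pixel of post
e=[]
for u in range(us.min(),us.max()+1):
    c=vs[us==u]
    if len(c): e.append(W[c.min(),u])
for v in range(vs.min(),vs.max()+1):
    c=us[vs==v]; e+= [W[v,c.min()],W[v,c.max()]]
e=np.array(e)
f=least_squares(lambda p:np.hypot(e[:,0]-p[0],e[:,1]-p[1])-18,[635,-64],loss='soft_l1');print('post c',f.x,np.abs(f.fun).mean(),np.percentile(f.fun,[5,50,95]))
# object
zz=W[...,2]
for lo in range(95,150,4):
    g=m&(zz>=lo)&(zz<lo+4)&(np.abs(T[...,0])<15)&(T[...,2]<40)
    p=W[g]
    if len(p)>8: 
        t=T[g]; print(lo,len(p),'toolx',t[:,0].min().round(1),t[:,0].max().round(1),'toolz',t[:,2].min().round(1),t[:,2].max().round(1))
E
```

```text
post px 2287 289 356 244 295 60.10446387943267
post c [635.5353596  -63.77641452] 0.4003489655764149 [-1.10369469 -0.22562351  0.26106835]
103 118 toolx -14.0 12.1 toolz 6.0 14.8
107 170 toolx -15.0 14.8 toolz 5.5 14.7
111 241 toolx -14.9 15.0 toolz 6.4 15.4
115 344 toolx -15.0 14.9 toolz 6.2 15.7
119 371 toolx -14.8 15.0 toolz -10.3 15.6
123 911 toolx -15.0 14.9 toolz -10.7 15.6
127 598 toolx -14.9 15.0 toolz -10.7 14.0
131 850 toolx -15.0 15.0 toolz -10.6 13.4
135 1060 toolx -15.0 14.9 toolz -10.4 13.2
139 1487 toolx -15.0 15.0 toolz -11.5 12.2
143 1188 toolx -8.1 14.8 toolz -9.7 12.4
147 106 toolx 13.4 14.9 toolz -8.9 12.8
```

>>> move_arm(
  commands=[
    [[0.0021,-0.0004,-0.008,0,0,0],[0,0,-0.01,0,0,0],[0,0,-0.01,0,0,0],[0,0,-0.007,0,0,0],[0,0,0,0,0,0]],
  ],
)

```text
t: 4.95
tool_pos: [635.9, -63.5, 239.2]
tool_rot: [[0.644, -0.004, -0.765], [0.765, 0.001, 0.644], [-0.002, -1.0, 0.004]]
contact_force: [-0.1, -0.1, -1.0]
finger_gap: 0.303
```

>>> move_arm(
  commands=[
    [[0,0,0,0,0,0],[0,0,0,0,0,0]],
  ],
)

```text
t: 5.15
tool_pos: [637.3, -63.6, 242.1]
tool_rot: [[0.644, 0.001, -0.765], [0.765, -0.0, 0.644], [0.0, -1.0, -0.001]]
contact_force: [0.7, -1.0, -1.5]
finger_gap: 0.305
```

```bash
python3 - <<'E'
from plant import r,cams
import cv2,numpy as np
from h import *
o=r.get_obs();print({k:np.round(o[k],2).tolist() for k in('tool_pos','contact_force')})
f=cams.grab_frame('side');a=cv2.resize(f['image'][200:330,310:440],None,fx=4.5,fy=4.5,interpolation=cv2.INTER_CUBIC);cv2.imwrite('pics/s3.png',a[:,:,::-1])
f=cams.grab_frame('wrist');cv2.imwrite('pics/w3.png',f['image'][:,:,::-1])
E
```

```text
{'tool_pos': [637.28, -63.62, 242.1], 'contact_force': [0.71, -0.95, -1.47]}
```

View pics/s3.png

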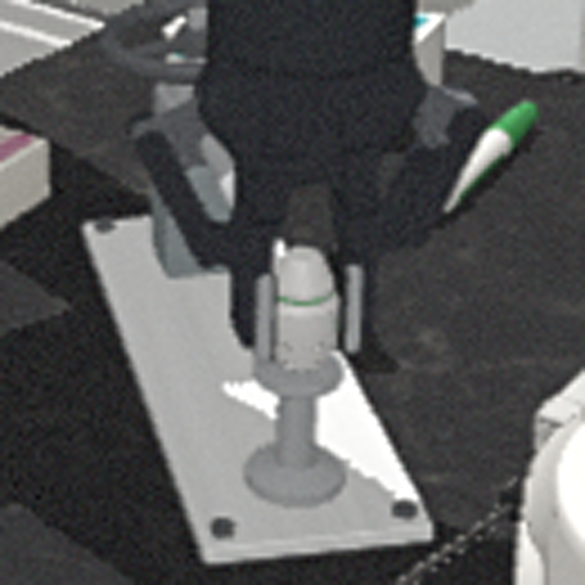

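View pics/w3.png

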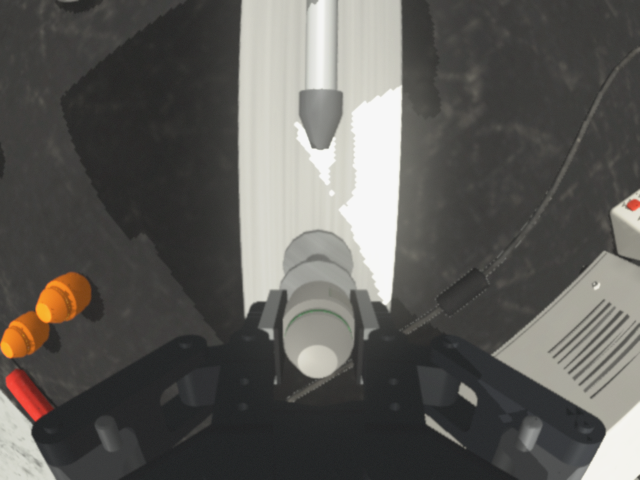

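>>> move_arm(
  commands=[
    [[0,0,0,0,0,0],[0,0,0,0,0,0]],
  ],
)

```text
t: 5.45
tool_pos: [637.1, -63.6, 242.1]
tool_rot: [[0.644, 0.001, -0.765], [0.765, -0.0, 0.644], [0.0, -1.0, -0.001]]
contact_force: [0.4, 0.4, -1.0]
finger_gap: 0.301
```

```bash
cat > pm.py <<'E'
from plant import r,cams
import cv2,numpy as np
from h import *
from scipy.optimize import least_squares
o=r.get_obs();print({k:np.round(o[k],2).tolist() for k in('t','tool_pos','contact_force')})
w=cams.grab_frame('wrist');R=np.array(o['tool_rot']);W=wcloud(w,o['tool_pos'],R);T=(W-o['tool_pos'])@R
np.savez('wl.npz',pos=o['tool_pos'],rot=R,**w)
m=(np.abs(W[...,0]-635)<40)&(np.abs(W[...,1]+64)<40)
g=m&(W[...,2]>56)&(W[...,2]<62);vs,us=np.where(g);print('post px',len(us),us.min(),us.max(),vs.min(),vs.max(),np.median(W[g][:,2]))
e=[]
for u in range(us.min(),us.max()+1):
    c=vs[us==u]
    if len(c): e.append(W[c.min(),u])
for v in range(vs.min(),vs.min()+25):
    c=us[vs==v]
    if len(c): e+= [W[v,c.min()],W[v,c.max()]]
e=np.array(e)
f=least_squares(lambda p:np.hypot(e[:,0]-p[0],e[:,1]-p[1])-18,[635,-64],loss='soft_l1')
c=np.r_[f.x,60];print('post c',f.x,np.abs(f.fun).mean(),'in tool',((c-o['tool_pos'])@R).round(2))
# object cylinder fit: body points
h=W[...,2]-(o['tool_pos'][2]-177.7)
g=m&(h>3)&(h<26)&(np.abs(T[...,0])<13.5)&(T[...,2]>4)&(T[...,2]<20);p=T[g][:,[0,2]]
f=least_squares(lambda q:np.hypot(p[:,0]-q[0],p[:,1]-q[1])-14,[0,0],loss='soft_l1');print('obj axis tool x,z',f.x,len(p),np.abs(f.fun).mean())
E
python3 pm.py
```

```text
{'t': 5.45, 'tool_pos': [637.12, -63.64, 242.14], 'contact_force': [0.41, 0.37, -1.04]}
post px 1582 279 356 259 302 60.09676757684707
post c [635.66977851 -63.77682322] 0.20910637314543865 in tool [ -1.11 182.14   1.14]
obj axis tool x,z [-0.39701844  1.01508632] 1229 0.5133673536572904
```

>>> move_arm(
  commands=[
    [[-0.0005,-0.0005,-0.002,0,0,0],[0,0,-0.001,0,0,0],[0,0,0,0,0,0],[0,0,0,0,0,0]],
  ],
)

```text
t: 5.9
tool_pos: [636.4, -64.1, 238.5]
tool_rot: [[0.644, -0.0, -0.765], [0.765, 0.0, 0.644], [-0.0, -1.0, 0.0]]
contact_force: [0.7, -0.9, -1.3]
finger_gap: 0.304
```

>>> move_arm(
  commands=[
    [[0,0,-0.0008,0,0,0],[0,0,0,0,0,0],[0,0,0,0,0,0]],
  ],
)

```text
t: 6.2
tool_pos: [636.5, -64.1, 237.9]
tool_rot: [[0.644, -0.0, -0.765], [0.765, 0.0, 0.644], [-0.0, -1.0, 0.0]]
contact_force: [-0.8, -0.5, -1.9]
finger_gap: 0.304
```

Nearly touching; lower in small steps until contact shows.

>>> move_arm(
  commands=[
    [[0,0,-0.0006,0,0,0],[0,0,0,0,0,0],[0,0,0,0,0,0]],
  ],
)

```text
t: 6.5
tool_pos: [636.6, -64.1, 237.7]
tool_rot: [[0.644, 0.0, -0.765], [0.765, -0.0, 0.644], [0.0, -1.0, -0.0]]
contact_force: [-0.6, 0.3, 2.1]
finger_gap: 0.304
```

>>> move_arm(
  commands=[
    [[0,0,-0.0006,0,0,0],[0,0,0,0,0,0],[0,0,0,0,0,0]],
  ],
)

```text
t: 6.8
tool_pos: [636.6, -64.1, 237.6]
tool_rot: [[0.644, 0.0, -0.765], [0.765, -0.0, 0.644], [-0.0, -1.0, -0.0]]
contact_force: [-2.5, 1.4, 5.6]
finger_gap: 0.304
```

>>> move_arm(
  commands=[
    [[0,0,0,0,0,0],[0,0,0,0,0,0],[0,0,0,0,0,0],[0,0,0,0,0,0]],
  ],
  jaw=0.06,
)

```text
t: 7.2
tool_pos: [636.4, -64.1, 236.4]
tool_rot: [[0.644, -0.0, -0.765], [0.765, 0.0, 0.644], [-0.0, -1.0, 0.0]]
contact_force: [0.1, -0.3, -0.8]
finger_gap: 0.7
```

```bash
python3 pm.py; python3 -c "
import numpy as np,cv2
cv2.imwrite('pics/w4.png',np.load('wl.npz')['image'][:,:,::-1])"
```

```text
{'t': 7.2, 'tool_pos': [636.43, -64.13, 236.36], 'contact_force': [0.08, -0.27, -0.79]}
post px 1723 278 361 264 319 60.080884493730736
post c [635.74406248 -63.78497639] 0.16385859900867789 in tool [-1.7000e-01  1.7636e+02  7.2000e-01]
obj axis tool x,z [-0.22597175  0.67658206] 1058 0.32957647493021197
```

View pics/w4.png

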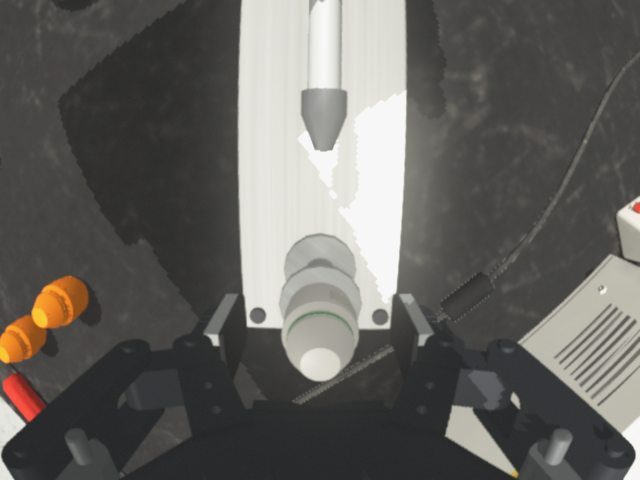

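>>> move_arm(
  commands=[
    [[0,0,0.02,0,0,0],[0,0,0.035,0,0,0],[0,0,0.04,0,0,0],[0,0,0.04,0,0,0],[-0.016,0.02,0.025,0,0,0]],
  ],
)

```text
t: 7.75
tool_pos: [622.1, -45.8, 401.1]
tool_rot: [[0.646, 0.007, -0.764], [0.764, -0.002, 0.646], [0.003, -1.0, -0.007]]
contact_force: [0.3, -0.6, -0.1]
finger_gap: 0.703
```

>>> move_arm(
  commands=[
    [[-0.026,0.032,0,0,0,0],[-0.026,0.032,0,0,0,0],[-0.022,0.028,0,0,0,0],[-0.016,0.02,0,0,0,0],[0,0,0,0,0,0]],
  ],
)

```text
t: 8.25
tool_pos: [528.6, 70.0, 396.4]
tool_rot: [[0.641, -0.001, -0.767], [0.767, 0.001, 0.641], [-0.0, -1.0, 0.002]]
contact_force: [0.5, -0.1, -0.6]
finger_gap: 0.7
```

>>> move_arm(
  commands=[
    [[0,0,0,0,0,0],[0,0,0,0,0,0]],
  ],
)

```text
t: 8.45
tool_pos: [531.1, 67.3, 396.9]
tool_rot: [[0.644, 0.001, -0.765], [0.765, -0.0, 0.644], [0.0, -1.0, -0.001]]
contact_force: [0.3, -0.4, -0.1]
finger_gap: 0.699
```

```bash
python3 - <<'E'
from plant import r,cams
import cv2,numpy as np
from h import *
o=r.get_obs();print({k:np.round(o[k],2).tolist() for k in('t','q','tool_pos','contact_force')})
w=cams.grab_frame('wrist');R=np.array(o['tool_rot']);W=wcloud(w,o['tool_pos'],R)
np.savez('w5.npz',pos=o['tool_pos'],rot=R,**w);cv2.imwrite('pics/w5.png',w['image'][:,:,::-1])
m=(np.abs(W[...,0]-530)<25)&(np.abs(W[...,1]-67)<25)&(W[...,2]>165)&(W[...,2]<180);p=W[m]
print('handle top',len(p),p.mean(0),p.min(0),p.max(0),cv2.minEnclosingCircle(p[:,:2].astype(np.float32)))
m=(np.abs(W[...,0]-490)<60)&(np.abs(W[...,1]-60)<60)&(W[...,2]>117)&(W[...,2]<127);p=W[m]
print('rim',len(p),cv2.minEnclosingCircle(p[:,:2].astype(np.float32)))
m=(np.abs(W[...,0]-490)<12)&(np.abs(W[...,1]-60)<12)&(W[...,2]>130)&(W[...,2]<138);p=W[m]
print('stem',len(p),p.mean(0) if len(p) else 0)
f=cams.grab_frame('side');cv2.imwrite('pics/s5.png',f['image'][:,:,::-1])
E
```

```text
{'t': 8.45, 'q': [-0.0, 0.03, 1.83, -0.0, 1.28, -0.88], 'tool_pos': [531.06, 67.29, 396.89], 'contact_force': [0.27, -0.39, -0.1]}
handle top 786 [529.51155979  69.92270511 171.45584165] [521.82540293  60.50169254 165.00865572] [538.84022948  77.73015793 173.95273781] ((530.4766845703125, 68.89110565185547), 9.059892654418945)
rim 6583 ((491.6664123535156, 60.6953010559082), 45.02578353881836)
stem 151 [491.45866819  61.04157411 134.00330592]
```

View pics/w5.png

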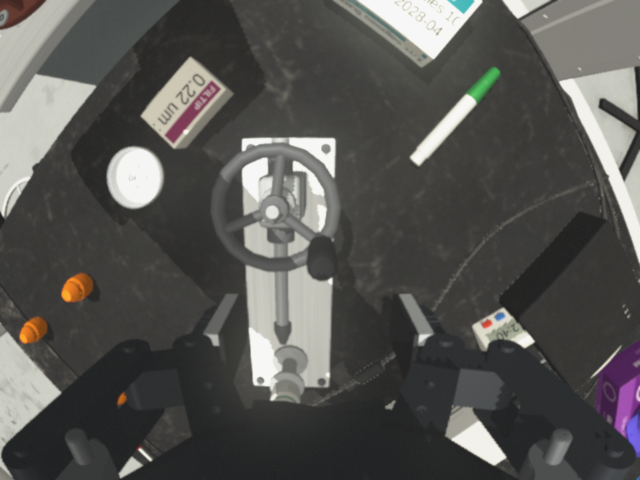

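View pics/s5.png

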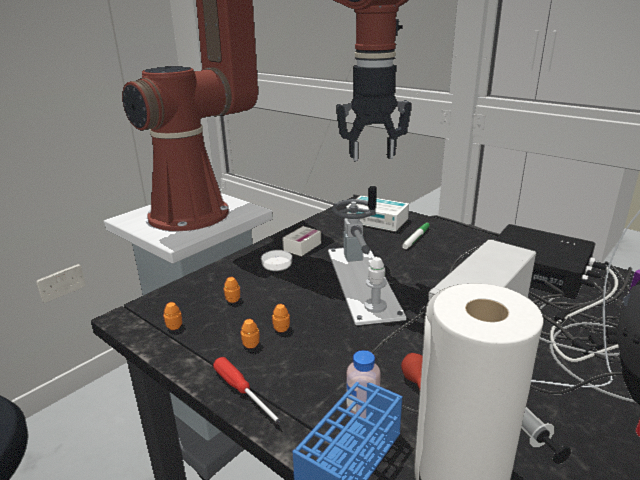

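>>> move_arm(
  commands=[
    [[-0.0006,0.0014,-0.02,0,0,0],[0,0,-0.022,0,0,0],[0,0,-0.022,0,0,0],[0,0,-0.015,0,0,0],[0,0,-0.008,0,0,0]],
  ],
  jaw=0.045,
)

```text
t: 9.05
tool_pos: [529.7, 68.7, 307.8]
tool_rot: [[0.644, -0.003, -0.765], [0.765, -0.0, 0.644], [-0.002, -1.0, 0.002]]
contact_force: [-0.2, 0.3, 0.6]
finger_gap: 0.527
```

>>> move_arm(
  commands=[
    [[0,0,0,0,0,0],[0,0,0,0,0,0]],
  ],
)

```text
t: 9.25
tool_pos: [530.5, 69.1, 310.4]
tool_rot: [[0.644, 0.001, -0.765], [0.765, -0.0, 0.644], [0.001, -1.0, -0.001]]
contact_force: [0.3, -0.0, -0.0]
finger_gap: 0.528
```

>>> move_arm(
  commands=[
    [[0,0,0,0,0,0],[0,0,0,0,0,0],[0,0,0,0,0,0],[0,0,0,0,0,0]],
  ],
  jaw=0.0,
  squeeze=40,
)

```text
t: 9.65
tool_pos: [530.6, 69.4, 311.1]
tool_rot: [[0.644, 0.003, -0.765], [0.765, 0.0, 0.644], [0.002, -1.0, -0.002]]
contact_force: [1.5, 1.8, 4.1]
finger_gap: 0.192
```

```bash
cat > circ.py <<'E'
import sys,numpy as np
a0=float(sys.argv[1]);steps=eval(sys.argv[2]);R=40e-3
row=[];e=np.zeros(2);a=np.radians(a0);p=R*np.array([np.cos(a),np.sin(a)]);c=p.copy()
for i,s in enumerate(steps):
    a+=np.radians(s);q=R*np.array([np.cos(a),np.sin(a)])
    d=np.round(q-c,4);c=c+d
    row.append([float(d[0]),float(d[1]),0,0,0,0])
    if i%5==4 or i==len(steps)-1: print(round(np.degrees(a),1),row);row=[]
E
python3 circ.py 12 '[-6,-10,-14,-15,-15]+[-20]*20'
```

```text
-48.0 [[0.0007, -0.0041, 0, 0, 0, 0], [0.0001, -0.007, 0, 0, 0, 0], [-0.0019, -0.0096, 0, 0, 0, 0], [-0.0045, -0.0094, 0, 0, 0, 0], [-0.0068, -0.0079, 0, 0, 0, 0]]
-148.0 [[-0.0117, -0.0074, 0, 0, 0, 0], [-0.0136, -0.0029, 0, 0, 0, 0], [-0.0138, 0.0019, 0, 0, 0, 0], [-0.0123, 0.0066, 0, 0, 0, 0], [-0.0092, 0.0103, 0, 0, 0, 0]]
-248.0 [[-0.0053, 0.0129, 0, 0, 0, 0], [-0.0004, 0.0139, 0, 0, 0, 0], [0.0043, 0.0132, 0, 0, 0, 0], [0.0085, 0.0109, 0, 0, 0, 0], [0.0118, 0.0074, 0, 0, 0, 0]]
-348.0 [[0.0136, 0.0029, 0, 0, 0, 0], [0.0137, -0.002, 0, 0, 0, 0], [0.0123, -0.0065, 0, 0, 0, 0], [0.0093, -0.0103, 0, 0, 0, 0], [0.0052, -0.0129, 0, 0, 0, 0]]
-448.0 [[0.0005, -0.0139, 0, 0, 0, 0], [-0.0043, -0.0132, 0, 0, 0, 0], [-0.0086, -0.0109, 0, 0, 0, 0], [-0.0117, -0.0074, 0, 0, 0, 0], [-0.0136, -0.0029, 0, 0, 0, 0]]
```

>>> move_arm(
  commands=[
    [[0.0007,-0.0041,0,0,0,0],[0.0001,-0.007,0,0,0,0],[-0.0019,-0.0096,0,0,0,0],[-0.0045,-0.0094,0,0,0,0],[-0.0068,-0.0079,0,0,0,0]],
  ],
)

```text
t: 10.15
tool_pos: [518.1, 31.2, 311.0]
tool_rot: [[0.644, 0.002, -0.765], [0.765, 0.002, 0.644], [0.003, -1.0, -0.001]]
contact_force: [0.5, 5.4, 7.6]
finger_gap: 0.199
```

>>> move_arm(
  commands=[
    [[-0.0117,-0.0074,0,0,0,0],[-0.0136,-0.0029,0,0,0,0],[-0.0138,0.0019,0,0,0,0],[-0.0123,0.0066,0,0,0,0],[-0.0092,0.0103,0,0,0,0]],
  ],
)

```text
t: 10.65
tool_pos: [457.7, 39.2, 311.1]
tool_rot: [[0.644, 0.007, -0.765], [0.765, -0.001, 0.644], [0.003, -1.0, -0.006]]
contact_force: [6.5, 1.2, 2.1]
finger_gap: 0.198
```

>>> move_arm(
  commands=[
    [[-0.0053,0.0129,0,0,0,0],[-0.0004,0.0139,0,0,0,0],[0.0043,0.0132,0,0,0,0],[0.0085,0.0109,0,0,0,0],[0.0118,0.0074,0,0,0,0]],
  ],
)

```text
t: 11.15
tool_pos: [475.4, 98.4, 311.0]
tool_rot: [[0.643, -0.003, -0.766], [0.766, -0.002, 0.643], [-0.003, -1.0, 0.001]]
contact_force: [-3.3, -3.3, 11.1]
finger_gap: 0.2
```

```bash
python3 - <<'E'
from plant import r,cams
import cv2,numpy as np
o=r.get_obs();print({k:np.round(o[k],2).tolist() for k in('t','q','tool_pos','contact_force')})
f=cams.grab_frame('side');cv2.imwrite('pics/s6.png',f['image'][100:380,250:550,::-1])
E
```

```text
{'t': 11.15, 'q': [0.06, 0.02, 2.02, -0.0, 1.1, -0.81], 'tool_pos': [475.37, 98.36, 310.95], 'contact_force': [-3.27, -3.33, 11.06]}
```

View pics/s6.png

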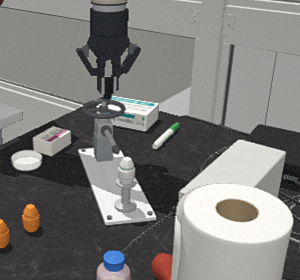

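>>> move_arm(
  commands=[
    [[0.0136,0.0029,0,0,0,0],[0.0137,-0.002,0,0,0,0],[0.0123,-0.0065,0,0,0,0],[0.0093,-0.0103,0,0,0,0],[0.0052,-0.0129,0,0,0,0]],
  ],
)

```text
t: 11.7
tool_pos: [530.7, 70.2, 311.0]
tool_rot: [[0.643, 0.001, -0.766], [0.766, 0.003, 0.643], [0.003, -1.0, 0.0]]
contact_force: [-1.4, 3.1, 9.6]
finger_gap: 0.198
```

>>> move_arm(
  commands=[
    [[0.0005,-0.0139,0,0,0,0],[-0.0043,-0.0132,0,0,0,0],[-0.0086,-0.0109,0,0,0,0],[-0.0117,-0.0074,0,0,0,0],[-0.0136,-0.0029,0,0,0,0]],
  ],
)

```text
t: 12.2
tool_pos: [492.8, 21.1, 311.0]
tool_rot: [[0.645, 0.004, -0.765], [0.765, 0.002, 0.645], [0.004, -1.0, -0.001]]
contact_force: [2.9, 6.9, 6.8]
finger_gap: 0.198
```

```bash
python3 circ.py -88 '[-10,-8,-6,-4,-2]+[-2]*12'
```

```text
-118.0 [[-0.007, 0.0004, 0, 0, 0, 0], [-0.0054, 0.0011, 0, 0, 0, 0], [-0.004, 0.0014, 0, 0, 0, 0], [-0.0025, 0.0011, 0, 0, 0, 0], [-0.0013, 0.0007, 0, 0, 0, 0]]
-128.0 [[-0.0012, 0.0006, 0, 0, 0, 0], [-0.0012, 0.0008, 0, 0, 0, 0], [-0.0012, 0.0007, 0, 0, 0, 0], [-0.0011, 0.0008, 0, 0, 0, 0], [-0.0011, 0.0009, 0, 0, 0, 0]]
-138.0 [[-0.0011, 0.0008, 0, 0, 0, 0], [-0.0011, 0.0009, 0, 0, 0, 0], [-0.001, 0.001, 0, 0, 0, 0], [-0.001, 0.001, 0, 0, 0, 0], [-0.0009, 0.001, 0, 0, 0, 0]]
-142.0 [[-0.0009, 0.0011, 0, 0, 0, 0], [-0.0009, 0.001, 0, 0, 0, 0]]
```

>>> move_arm(
  commands=[
    [[-0.007,0.0004,0,0,0,0],[-0.0054,0.0011,0,0,0,0],[-0.004,0.0014,0,0,0,0],[-0.0025,0.0011,0,0,0,0],[-0.0013,0.0007,0,0,0,0]],
  ],
)

```text
t: 12.7
tool_pos: [472.7, 26.1, 311.0]
tool_rot: [[0.644, 0.004, -0.765], [0.765, 0.0, 0.644], [0.003, -1.0, -0.003]]
contact_force: [3.7, 2.6, 5.7]
finger_gap: 0.192
```

>>> move_arm(
  commands=[
    [[-0.0012,0.0006,0,0,0,0],[-0.0012,0.0008,0,0,0,0],[-0.0012,0.0007,0,0,0,0],[-0.0011,0.0008,0,0,0,0],[-0.0011,0.0009,0,0,0,0]],
  ],
)

```text
t: 13.2
tool_pos: [467.1, 29.7, 311.1]
tool_rot: [[0.644, 0.004, -0.765], [0.765, -0.0, 0.644], [0.003, -1.0, -0.003]]
contact_force: [3.7, 2.0, 5.6]
finger_gap: 0.195
```

>>> move_arm(
  commands=[
    [[-0.0011,0.0008,0,0,0,0],[-0.0011,0.0009,0,0,0,0],[0,0,0,0,0,0]],
  ],
)

```text
t: 13.5
tool_pos: [464.9, 31.4, 311.1]
tool_rot: [[0.644, 0.004, -0.765], [0.765, -0.0, 0.644], [0.003, -1.0, -0.003]]
contact_force: [4.6, 1.3, 4.7]
finger_gap: 0.197
```

>>> move_arm(
  commands=[
    [[-0.001,0.001,0,0,0,0],[-0.001,0.001,0,0,0,0],[0,0,0,0,0,0]],
  ],
)

```text
t: 13.8
tool_pos: [464.0, 32.3, 311.1]
tool_rot: [[0.643, 0.009, -0.766], [0.766, -0.004, 0.643], [0.003, -1.0, -0.01]]
contact_force: [9.0, -4.4, 0.2]
finger_gap: 0.198
```

>>> move_arm(
  commands=[
    [[-0.001,0.001,0,0,0,0],[-0.0007,0.0008,0,0,0,0],[0,0,0,0,0,0],[0,0,0,0,0,0]],
  ],
)

```text
t: 14.2
tool_pos: [463.2, 33.0, 311.2]
tool_rot: [[0.643, 0.013, -0.766], [0.766, -0.008, 0.643], [0.003, -1.0, -0.015]]
contact_force: [13.1, -9.1, -2.9]
finger_gap: 0.198
```

```bash
python3 - <<'E'
from plant import r,cams
import cv2,numpy as np
from h import *
o=r.get_obs();print({k:np.round(o[k],3).tolist() for k in('t','q','tool_pos','tool_rot','contact_force')})
w=cams.grab_frame('wrist');R=np.array(o['tool_rot']);W=wcloud(w,o['tool_pos'],R);cv2.imwrite('pics/w7.png',w['image'][:,:,::-1])
m=(np.abs(W[...,0]-490)<60)&(np.abs(W[...,1]-60)<60)&(W[...,2]>117)&(W[...,2]<127);p=W[m]
print('rim',len(p),cv2.minEnclosingCircle(p[:,:2].astype(np.float32)))
m=(np.abs(W[...,0]-490)<12)&(np.abs(W[...,1]-60)<12)&(W[...,2]>130)&(W[...,2]<138);p=W[m]
print('stem',len(p),p.mean(0) if len(p) else 0)
E
```

```text
{'t': 14.2, 'q': [-0.078, -0.028, 2.067, -0.007, 1.089, -0.948], 'tool_pos': [463.223, 32.953, 311.17], 'tool_rot': [[0.643, 0.013, -0.766], [0.766, -0.008, 0.643], [0.003, -1.0, -0.015]], 'contact_force': [13.07, -9.109, -2.861]}
rim 9098 ((490.02252197265625, 59.80048751831055), 45.898170471191406)
stem 331 [490.70698548  60.67569603 133.67707513]
```

View pics/w7.png

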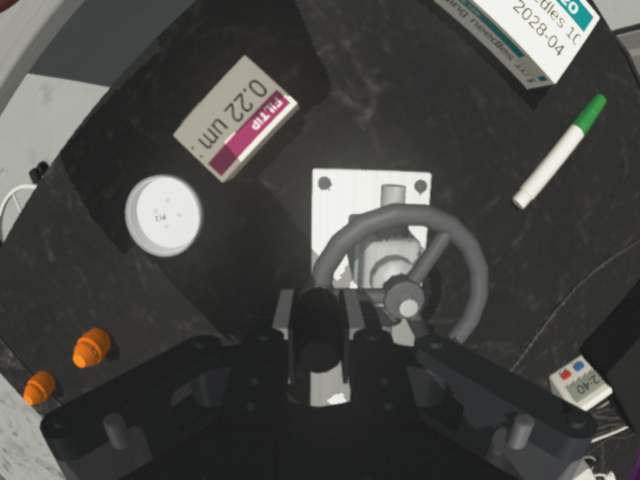

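```bash
python3 circ.py -139.7 '[7.2,8,10,12,15]+[20]*32+[8,5,4,3,2]'
```

```text
-87.5 [[0.0035, -0.0036, 0, 0, 0, 0], [0.0044, -0.0035, 0, 0, 0, 0], [0.006, -0.0034, 0, 0, 0, 0], [0.0079, -0.0027, 0, 0, 0, 0], [0.0105, -0.0009, 0, 0, 0, 0]]
12.5 [[0.0135, 0.003, 0, 0, 0, 0], [0.0117, 0.0075, 0, 0, 0, 0], [0.0085, 0.011, 0, 0, 0, 0], [0.0042, 0.0133, 0, 0, 0, 0], [-0.0006, 0.0138, 0, 0, 0, 0]]
112.5 [[-0.0054, 0.0129, 0, 0, 0, 0], [-0.0093, 0.0102, 0, 0, 0, 0], [-0.0124, 0.0064, 0, 0, 0, 0], [-0.0137, 0.0018, 0, 0, 0, 0], [-0.0136, -0.003, 0, 0, 0, 0]]
212.5 [[-0.0117, -0.0074, 0, 0, 0, 0], [-0.0085, -0.0111, 0, 0, 0, 0], [-0.0042, -0.0132, 0, 0, 0, 0], [0.0007, -0.0139, 0, 0, 0, 0], [0.0053, -0.0128, 0, 0, 0, 0]]
312.5 [[0.0094, -0.0103, 0, 0, 0, 0], [0.0123, -0.0064, 0, 0, 0, 0], [0.0138, -0.0018, 0, 0, 0, 0], [0.0135, 0.003, 0, 0, 0, 0], [0.0117, 0.0075, 0, 0, 0, 0]]
412.5 [[0.0085, 0.011, 0, 0, 0, 0], [0.0042, 0.0133, 0, 0, 0, 0], [-0.0006, 0.0138, 0, 0, 0, 0], [-0.0054, 0.0129, 0, 0, 0, 0], [-0.0093, 0.0102, 0, 0, 0, 0]]
512.5 [[-0.0124, 0.0064, 0, 0, 0, 0], [-0.0137, 0.0018, 0, 0, 0, 0], [-0.0136, -0.003, 0, 0, 0, 0], [-0.0117, -0.0074, 0, 0, 0, 0], [-0.0085, -0.0111, 0, 0, 0, 0]]
569.5 [[-0.0042, -0.0132, 0, 0, 0, 0], [0.0007, -0.0139, 0, 0, 0, 0], [0.0015, -0.0053, 0, 0, 0, 0], [0.0014, -0.0032, 0, 0, 0, 0], [0.0013, -0.0025, 0, 0, 0, 0]]
574.5 [[0.0011, -0.0018, 0, 0, 0, 0], [0.0007, -0.0012, 0, 0, 0, 0]]
```

>>> move_arm(
  commands=[
    [[0.0035,-0.0036,0,0,0,0],[0.0044,-0.0035,0,0,0,0],[0.006,-0.0034,0,0,0,0],[0.0079,-0.0027,0,0,0,0],[0.0105,-0.0009,0,0,0,0]],
  ],
)

```text
t: 14.75
tool_pos: [492.3, 21.3, 311.0]
tool_rot: [[0.644, -0.003, -0.765], [0.765, 0.001, 0.644], [-0.001, -1.0, 0.003]]
contact_force: [-3.5, 3.5, 11.6]
finger_gap: 0.194
```

>>> move_arm(
  commands=[
    [[0.0135,0.003,0,0,0,0],[0.0117,0.0075,0,0,0,0],[0.0085,0.011,0,0,0,0],[0.0042,0.0133,0,0,0,0],[-0.0006,0.0138,0,0,0,0]],
  ],
)

```text
t: 15.25
tool_pos: [531.0, 68.9, 311.0]
tool_rot: [[0.643, 0.003, -0.766], [0.766, -0.004, 0.643], [-0.001, -1.0, -0.004]]
contact_force: [1.0, -3.9, 9.2]
finger_gap: 0.194
```

>>> move_arm(
  commands=[
    [[-0.0054,0.0129,0,0,0,0],[-0.0093,0.0102,0,0,0,0],[-0.0124,0.0064,0,0,0,0],[-0.0137,0.0018,0,0,0,0],[-0.0136,-0.003,0,0,0,0]],
  ],
)

```text
t: 15.75
tool_pos: [475.9, 98.6, 311.0]
tool_rot: [[0.643, 0.004, -0.766], [0.766, 0.001, 0.643], [0.003, -1.0, -0.003]]
contact_force: [3.8, -1.1, 5.7]
finger_gap: 0.198
```

>>> move_arm(
  commands=[
    [[-0.0117,-0.0074,0,0,0,0],[-0.0085,-0.0111,0,0,0,0],[-0.0042,-0.0132,0,0,0,0],[0.0007,-0.0139,0,0,0,0],[0.0053,-0.0128,0,0,0,0]],
  ],
)

```text
t: 16.25
tool_pos: [457.3, 39.8, 311.0]
tool_rot: [[0.644, 0.003, -0.765], [0.765, 0.003, 0.644], [0.004, -1.0, -0.0]]
contact_force: [4.4, 7.9, 4.7]
finger_gap: 0.196
```

>>> move_arm(
  commands=[
    [[0.0094,-0.0103,0,0,0,0],[0.0123,-0.0064,0,0,0,0],[0.0138,-0.0018,0,0,0,0],[0.0135,0.003,0,0,0,0],[0.0117,0.0075,0,0,0,0]],
  ],
)

```text
t: 16.75
tool_pos: [517.8, 30.9, 310.9]
tool_rot: [[0.644, -0.003, -0.765], [0.765, -0.002, 0.644], [-0.003, -1.0, 0.001]]
contact_force: [-4.0, -0.7, 12.9]
finger_gap: 0.197
```

>>> move_arm(
  commands=[
    [[0.0085,0.011,0,0,0,0],[0.0042,0.0133,0,0,0,0],[-0.0006,0.0138,0,0,0,0],[-0.0054,0.0129,0,0,0,0],[-0.0093,0.0102,0,0,0,0]],
  ],
)

```text
t: 17.25
tool_pos: [516.5, 92.8, 311.1]
tool_rot: [[0.643, 0.005, -0.766], [0.766, -0.001, 0.643], [0.002, -1.0, -0.005]]
contact_force: [3.0, -1.2, 6.4]
finger_gap: 0.196
```

>>> move_arm(
  commands=[
    [[-0.0124,0.0064,0,0,0,0],[-0.0137,0.0018,0,0,0,0],[-0.0136,-0.003,0,0,0,0],[-0.0117,-0.0074,0,0,0,0],[-0.0085,-0.0111,0,0,0,0]],
  ],
)

```text
t: 17.75
tool_pos: [455.5, 79.8, 311.1]
tool_rot: [[0.643, 0.004, -0.766], [0.766, 0.001, 0.643], [0.003, -1.0, -0.003]]
contact_force: [6.0, 1.3, 4.2]
finger_gap: 0.196
```

>>> move_arm(
  commands=[
    [[-0.0042,-0.0132,0,0,0,0],[0.0007,-0.0139,0,0,0,0],[0.0015,-0.0053,0,0,0,0],[0.0014,-0.0032,0,0,0,0],[0.0013,-0.0025,0,0,0,0]],
  ],
)

```text
t: 18.25
tool_pos: [456.6, 41.6, 311.0]
tool_rot: [[0.644, 0.002, -0.765], [0.765, 0.002, 0.644], [0.003, -1.0, -0.001]]
contact_force: [1.4, 3.1, 7.7]
finger_gap: 0.195
```

```bash
cat > g.py <<'E'
from plant import r
import numpy as np
o=r.get_obs();R=np.array(o['tool_rot']);G=o['tool_pos']+155*R[:,1]
print(round(o['t'],2),np.round(o['tool_pos'],2),'G',G.round(2),'F',np.round(o['contact_force'],1),'y',R[:,1].round(4),'ang about (491.2,60.7)',np.degrees(np.arctan2(G[1]-60.7,G[0]-491.2)))
G0=np.array([463.223,32.953])+155*np.array([.013,-.008]);print('G0',G0,np.degrees(np.arctan2(G0[1]-60.7,G0[0]-491.2)))
E
python3 g.py
```

```text
18.25 [456.6   41.56 310.99] G [456.98  41.86 155.99] F [1.4 3.1 7.7] y [ 0.0025  0.002  -1.    ] ang about (491.2,60.7) -151.16416759152497
G0 [465.238  31.713] -131.84898793258986
```

```bash
python3 circ.py -150.5 '[3,4,4,3,2]+[1]*5'
```

```text
-134.5 [[0.0011, -0.0018, 0, 0, 0, 0], [0.0016, -0.0023, 0, 0, 0, 0], [0.0017, -0.0022, 0, 0, 0, 0], [0.0014, -0.0015, 0, 0, 0, 0], [0.001, -0.001, 0, 0, 0, 0]]
-129.5 [[0.0005, -0.0005, 0, 0, 0, 0], [0.0005, -0.0005, 0, 0, 0, 0], [0.0005, -0.0005, 0, 0, 0, 0], [0.0005, -0.0004, 0, 0, 0, 0], [0.0006, -0.0005, 0, 0, 0, 0]]
```

>>> move_arm(
  commands=[
    [[0.0011,-0.0018,0,0,0,0],[0.0016,-0.0023,0,0,0,0],[0.0017,-0.0022,0,0,0,0],[0.0014,-0.0015,0,0,0,0],[0.001,-0.001,0,0,0,0]],
  ],
)

```text
t: 18.75
tool_pos: [463.2, 33.1, 311.0]
tool_rot: [[0.644, 0.001, -0.765], [0.765, 0.002, 0.644], [0.003, -1.0, 0.0]]
contact_force: [0.7, 4.3, 10.4]
finger_gap: 0.198
```

>>> move_arm(
  commands=[
    [[0.0005,-0.0005,0,0,0,0],[0,0,0,0,0,0]],
  ],
)

```text
t: 18.95
tool_pos: [463.7, 32.6, 311.0]
tool_rot: [[0.644, 0.001, -0.765], [0.765, 0.002, 0.644], [0.002, -1.0, 0.0]]
contact_force: [1.5, 4.6, 8.3]
finger_gap: 0.199
```

```bash
python3 g.py
```

```text
18.95 [463.72  32.58 310.99] G [463.95  32.89 155.99] F [1.5 4.6 8.3] y [ 0.0015  0.002  -1.    ] ang about (491.2,60.7) -134.4200507003172
G0 [465.238  31.713] -131.84898793258986
```

>>> move_arm(
  commands=[
    [[0.0005,-0.0005,0,0,0,0],[0.0005,-0.0004,0,0,0,0],[0,0,0,0,0,0],[0,0,0,0,0,0]],
  ],
)

```text
t: 19.35
tool_pos: [464.7, 31.7, 311.0]
tool_rot: [[0.644, 0.001, -0.765], [0.765, 0.002, 0.644], [0.002, -1.0, 0.0]]
contact_force: [2.1, 3.5, 9.5]
finger_gap: 0.191
```

```bash
python3 g.py;  python3 - <<'E'
from plant import r,cams
import cv2,numpy as np
from h import *
o=r.get_obs()
w=cams.grab_frame('wrist');np.savez('w8.npz',pos=o['tool_pos'],rot=o['tool_rot'],**w);cv2.imwrite('pics/w8.png',w['image'][:,:,::-1])
f=cams.grab_frame('side');np.savez('s8.npz',**f);cv2.imwrite('pics/s8.png',f['image'][:,:,::-1])
a=cv2.imread('pics/w7.png');b=cv2.imread('pics/w8.png')
cv2.imwrite('pics/cmp.png',np.hstack([a[180:390,280:520],b[180:390,280:520]]))
E
```

```text
19.35 [464.65  31.73 311.01] G [464.86  32.04 156.01] F [2.1 3.5 9.5] y [ 0.0014  0.002  -1.    ] ang about (491.2,60.7) -132.58342458223052
G0 [465.238  31.713] -131.84898793258986
```

View pics/cmp.png

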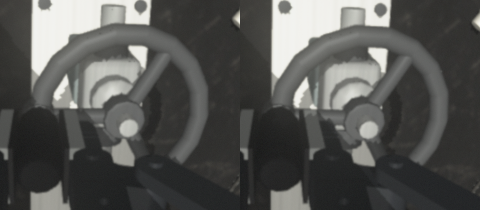

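View pics/s8.png

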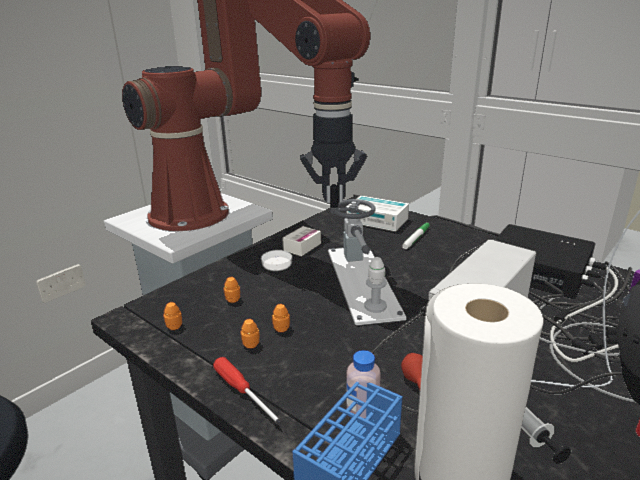

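>>> move_arm(
  commands=[
    [[0.0004,-0.0003,0,0,0,0],[0,0,0,0,0,0],[0,0,0,0,0,0],[0,0,0,0,0,0]],
  ],
)

```text
t: 19.85
tool_pos: [465.0, 31.5, 311.0]
tool_rot: [[0.644, 0.001, -0.765], [0.765, 0.002, 0.644], [0.002, -1.0, 0.0]]
contact_force: [1.2, 3.6, 9.0]
finger_gap: 0.196
```

```bash
python3 g.py; python3 - <<'E'
import numpy as np,cv2
from h import *
from plant import r,cams
o=r.get_obs();w=cams.grab_frame('wrist');cv2.imwrite('pics/w9.png',w['image'][:,:,::-1])
# handle / spoke bearing about the hub, same depth (new frame) for geometry; old frame by pose
W=wcloud(w,o['tool_pos'],np.array(o['tool_rot']))
p=W[(np.abs(W[...,0]-490)<60)&(np.abs(W[...,1]-60)<60)&(W[...,2]>117)&(W[...,2]<127)]
s=W[(np.abs(W[...,0]-490)<12)&(np.abs(W[...,1]-60)<12)&(W[...,2]>130)&(W[...,2]<138)].mean(0)
rel=p[:,:2]-s[:2];rr=np.hypot(*rel.T);a=np.degrees(np.arctan2(rel[:,1],rel[:,0]))
g=(rr>16)&(rr<33);h,e=np.histogram(a[g],36,(-180,180));print(s.round(1));print([(int(x),int(n)) for x,n in zip(e,h) if n>5])
# object still on post
f=cams.grab_frame('side');C=cloud(f);m=(np.abs(C[...,0]-637)<25)&(np.abs(C[...,1]+64)<25)&(C[...,2]>63)&(C[...,2]<115);q=C[m]
print('obj',len(q),q.mean(0),q.min(0),q.max(0))
for z0 in (22,27):
    pass
w1=dict(np.load('wl.npz'))
S0=dict(np.load('side0.npz'))
for n,(x0,x1,y0,y1) in {'carton+dish':(255,325,220,275)}.items():
    print(n,np.abs(S0['image'][y0:y1,x0:x1].astype(int)-f['image'][y0:y1,x0:x1]).mean())
E
```

```text
19.85 [464.99  31.46 311.  ] G [465.17  31.77 156.  ] F [1.2 3.6 9. ] y [ 0.0012  0.002  -1.    ] ang about (491.2,60.7) -131.9729971597209
G0 [465.238  31.713] -131.84898793258986
[490.7  60.7 133.6]
[(-150, 30), (-140, 175), (-130, 12), (-30, 26), (-20, 96), (-10, 91), (90, 34), (100, 283), (110, 281)]
obj 363 [642.49577653 -71.2618048   87.43748381] [625.66735664 -80.90557129  63.07549879] [653.22601728 -52.98861018 108.00050534]
carton+dish 10.657922077922079
```

```bash
python3 -c "
from plant import sign_off
print(sign_off())"; python3 g.py
```

```text
the job is handed in; nothing more can be done
None
the job is handed in; nothing more can be done
```

The job is handed in at about 20 s of the 72 s. The objective stands on the post, and the gripper holds the crank handle two turns off the stop.

- **Objective:** I stood the white objective upright on the post and released it. Right after release the wrist camera put its axis about 0.1 mm from the post's centre. At the end the side camera showed it still upright, with its top at 108 mm where 105 mm is expected, within calibration.
- **Valve:** I turned it clockwise about 1.4 turns. At the stop the force rose to about 16 N while the handle stayed put, which I took as the hard stop. I then turned it back exactly two turns, approaching the end slowly from below.
- **Final setting:** the grasp point is within 0.1 mm (about 0.1°) of where it was at the stop. The wheel spokes look the same as in the picture taken there. The gripper is closed round the handle, with about 4 N sideways and 9 N upward on the tool.
- **Dish and carton:** they sit in the same place in the side pictures before and after. A pixel difference of that area was not zero (about 11 grey levels). I put it down to shadow and noise but did not check further.
- **Disagreement:** the stop direction measured −131.9°, while the plate's yaw predicts about −130° to −130.9°. That fits the 2 mm calibration, and I relied on the felt stop as zero.

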